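# Finish the crosswise bar stack and hold the carrier level

## Task

Lay the two loose green test bars on the carrier as the third crosswise layer: across the second layer and directly above the two bottom bars, one on each side of the stem. Then take the carrier by the black head of its stem, lift it straight up until it hangs about 10 cm clear above its stand with all six bars still in place, and finish while holding it there, steady and level; leave the other things on the bench alone.

Things in the scene. Friction and masses are not known exactly. Their poses are not given: they have to be found in the camera images.
- stand: fixed low square stand, blue with a black rubber top, 155 x 155 mm and 16 mm high, lying on the bench; origin at the centre of its underside (bench height), z up. The carrier stands loose on top of it.
- carrier: loose carrier: square aluminium plate 145 x 145 x 8 mm, a round steel stem 12 mm thick rising from its middle to a black head. About 0.4 kg empty, 0.7 kg with six bars. Origin at the centre of the plate's underside (16 mm above the bench at the start), x and y along its edges, z up. Bottom bars lie along its x at y = +/-48 mm, second-layer bars along its y at x = +/-48 mm.
- carrier_head (a point): centre of the carrier's square black plastic head, 64 mm above the carrier's origin; the head is 22 x 22 mm, faces parallel to the plate's edges, and 28 mm tall (50 to 78 mm above the origin); same axes as the carrier
- slot_left (a point): where the underside centre of one third-layer bar belongs, along the carrier's x: carrier y = +48 mm, 32 mm above the carrier's origin (on top of the second layer). 29 mm free between such a bar and the head: open the fingers only part way here
- slot_right (a point): the same for the other third-layer bar, at carrier y = -48 mm
- bar_a: loose: a green test bar 136 x 16 x 12 mm (50 g), lying flat on the bench to the left; origin at the centre of its underside, x along its length, z up; may go on either side of the stem
- bar_b: loose: the other one, a green test bar 136 x 16 x 12 mm (50 g), lying flat on the bench to the left; origin at the centre of its underside, x along its length, z up; may go on either side of the stem
- laid1: a green test bar 136 x 16 x 12 mm (50 g), already on the carrier, bottom layer, at carrier y = +48 mm, along carrier x; origin at the centre of its underside, x along its length, z up
- laid2: a green test bar 136 x 16 x 12 mm (50 g), already on the carrier, bottom layer, at carrier y = -48 mm, along carrier x; origin at the centre of its underside, x along its length, z up
- laid3: a green test bar 136 x 16 x 12 mm (50 g), already on the carrier, second layer, at carrier x = +48 mm, along carrier y; origin at the centre of its underside, x along its length, z up
- laid4: a green test bar 136 x 16 x 12 mm (50 g), already on the carrier, second layer, at carrier x = -48 mm, along carrier y; origin at the centre of its underside, x along its length, z up
- bottle: bystander: loose amber bottle with black cap, 68 mm across, 150 mm tall, behind the work, to the left; origin at the centre of its underside
- jar: bystander: loose white jar, 52 mm across, 58 mm tall, behind the work; origin at the centre of its underside
- pot: bystander: loose small white pot with blue cap, 44 mm across, 45 mm tall, front right; origin at the centre of its underside
There are look-alikes about, which are no part of the job. Leave any orange look-alike of the bar_b alone.

How it is judged:
On the way:
1. the third layer is complete and let go, the carrier still standing on its stand ((((x of bar_a in the frame of carrier between -0.015 and 0.015 m and y of bar_a in the frame of carrier between 0.036 and 0.06 m and z of bar_a in the frame of carrier between 0.028 and 0.037 m and angle between the x axis of bar_a and the x axis of carrier, either way round below 0.15 rad) and (x of bar_b in the frame of carrier between -0.015 and 0.015 m and y of bar_b in the frame of carrier between -0.06 and -0.036 m and z of bar_b in the frame of carrier between 0.028 and 0.037 m and angle between the x axis of bar_b and the x axis of carrier, either way round below 0.15 rad)) or ((x of bar_a in the frame of carrier between -0.015 and 0.015 m and y of bar_a in the frame of carrier between -0.06 and -0.036 m and z of bar_a in the frame of carrier between 0.028 and 0.037 m and angle between the x axis of bar_a and the x axis of carrier, either way round below 0.15 rad) and (x of bar_b in the frame of carrier between -0.015 and 0.015 m and y of bar_b in the frame of carrier between 0.036 and 0.06 m and z of bar_b in the frame of carrier between 0.028 and 0.037 m and angle between the x axis of bar_b and the x axis of carrier, either way round below 0.15 rad))) and x of laid1 in the frame of carrier between -0.015 and 0.015 m and y of laid1 in the frame of carrier between 0.036 and 0.06 m and z of laid1 in the frame of carrier between 0.004 and 0.013 m and angle between the x axis of each of laid1, laid2 and the x axis of carrier, either way round below 0.15 rad and x of laid2 in the frame of carrier between -0.015 and 0.015 m and y of laid2 in the frame of carrier between -0.06 and -0.036 m and z of laid2 in the frame of carrier between 0.004 and 0.013 m and y of laid3 in the frame of carrier between -0.015 and 0.015 m and x of laid3 in the frame of carrier between 0.036 and 0.06 m and z of laid3 in the frame of carrier between 0.016 and 0.025 m and angle between the x axis of each of laid3, laid4 and the y axis of carrier, either way round below 0.15 rad and y of laid4 in the frame of carrier between -0.015 and 0.015 m and x of laid4 in the frame of carrier between -0.06 and -0.036 m and z of laid4 in the frame of carrier between 0.016 and 0.025 m and contact force between each of bar_a, bar_b, laid1, laid2, laid3, laid4, carrier and the fingers below 0.05 N and linear speed of each of bar_a, bar_b, carrier below 0.03 m/s and z of carrier in the frame of stand between 0.012 and 0.02 m), for 0.2 s.
At the end, for the whole second after the job is handed in: Fingers hold the carrier (>2 N) 60 to 200 mm above the stand, within 60 mm sideways, tilt under 0.09 rad, still (<30 mm/s), off the stand. All six bars untouched in three crosswise layers: within 12 mm of lines 48 mm from the stem, 15 mm lengthwise, 0.15 rad ((((x of bar_a in the frame of carrier between -0.015 and 0.015 m and y of bar_a in the frame of carrier between 0.036 and 0.06 m and z of bar_a in the frame of carrier between 0.028 and 0.037 m and angle between the x axis of bar_a and the x axis of carrier, either way round below 0.15 rad) and (x of bar_b in the frame of carrier between -0.015 and 0.015 m and y of bar_b in the frame of carrier between -0.06 and -0.036 m and z of bar_b in the frame of carrier between 0.028 and 0.037 m and angle between the x axis of bar_b and the x axis of carrier, either way round below 0.15 rad)) or ((x of bar_a in the frame of carrier between -0.015 and 0.015 m and y of bar_a in the frame of carrier between -0.06 and -0.036 m and z of bar_a in the frame of carrier between 0.028 and 0.037 m and angle between the x axis of bar_a and the x axis of carrier, either way round below 0.15 rad) and (x of bar_b in the frame of carrier between -0.015 and 0.015 m and y of bar_b in the frame of carrier between 0.036 and 0.06 m and z of bar_b in the frame of carrier between 0.028 and 0.037 m and angle between the x axis of bar_b and the x axis of carrier, either way round below 0.15 rad))) and x of laid1 in the frame of carrier between -0.015 and 0.015 m and y of laid1 in the frame of carrier between 0.036 and 0.06 m and z of laid1 in the frame of carrier between 0.004 and 0.013 m and angle between the x axis of each of laid1, laid2 and the x axis of carrier, either way round below 0.15 rad and x of laid2 in the frame of carrier between -0.015 and 0.015 m and y of laid2 in the frame of carrier between -0.06 and -0.036 m and z of laid2 in the frame of carrier between 0.004 and 0.013 m and y of laid3 in the frame of carrier between -0.015 and 0.015 m and x of laid3 in the frame of carrier between 0.036 and 0.06 m and z of laid3 in the frame of carrier between 0.016 and 0.025 m and angle between the x axis of each of laid3, laid4 and the y axis of carrier, either way round below 0.15 rad and y of laid4 in the frame of carrier between -0.015 and 0.015 m and x of laid4 in the frame of carrier between -0.06 and -0.036 m and z of laid4 in the frame of carrier between 0.016 and 0.025 m and contact force between each of bar_a, bar_b, laid1, laid2, laid3, laid4 and the fingers below 0.05 N and linear speed of each of bar_a, bar_b, carrier below 0.03 m/s and z of carrier in the frame of stand between 0.076 and 0.216 m and horizontal distance between carrier and stand below 0.06 m and angle between carrier's own z axis and vertical below 0.09 rad and angular speed of carrier below 0.15 rad/s and contact force between carrier and the fingers above 2 N and contact force between carrier and stand below 0.05 N); the arm keeps its last pose, push and grip.
It fails at once if the bottle is knocked over or pushed more than 20 mm (distance of bottle from where it was at the start of the episode above 0.02 m or angle between bottle's own z axis and vertical above 0.3 rad).
It fails at once if the jar is knocked over or pushed more than 20 mm (distance of jar from where it was at the start of the episode above 0.02 m or angle between jar's own z axis and vertical above 0.3 rad).
It fails at once if the pot is knocked over or pushed more than 20 mm (distance of pot from where it was at the start of the episode above 0.02 m or angle between pot's own z axis and vertical above 0.3 rad).
It also fails if it takes over 66 s, if anything falls off the work surface, if the arm or the gripper's body presses on something with over 40 N, if the wrist force passes 120 N, or if a joint passes its speed limit or range.

## Robot

A 6-joint arm with a two-finger parallel gripper is mounted at the origin on the work surface. World frame = base frame: x ahead of the robot, y to its left, z up, the work surface at z = 0. Lengths are in m, angles in rad, forces in N, time in s.
With the tool pointing down it reaches from about 0.225 to 0.875 m from the base axis. Payload 3.4 kg.
Tool frame: the origin (TCP) lies at the very end of the fingers, on their centre line; the grasp point (between the pads) lies behind it (manip.grasp_offset is the z of the grasp point in the tool frame, in m); z points along the fingers, y is the line along which they close (so a half turn about z gives the same grasp; the last joint's range is limited). The gripper opens to 85 mm and grips with 20 to 120 N. Pads are 22 mm wide; open, the fingers measure 114 mm over their backs; the gripper's body (76 mm by 85 mm) begins 54 mm behind the grasp point. The pads swing forward as they close: fully open they stand 13 mm farther back than shut.
Start: joints at [-1.368, 0.276, 1.505, -0, 1.361, -0.121], TCP at [0.183, -0.545, 0.231] pointing down, gripper open.
Joint ranges: [-2.89, 2.89], [-0.75, 2.08], [0.22, 2.7], [-1.18, 4.32], [0.11, 2.71], [-2.7, 2.7]. Speed limits (rad/s): [2.57, 2.57, 3.14, 3.14, 3.14, 3.14].

## Interface

Orientations are given as a unit quaternion [w, x, y, z].
In Python, from rig import manip gives the robot as it stands.
- The arm moves only by the shell command python3 -m pendant 'ROWS' [FORCE]. ROWS is JSON, a list of rows, each an object of numbers: "dx", "dy", "dz": the shift along the tool's x, y, z in m; "rx", "ry", "rz": the turn, a rotation vector about the tool's x, y, z in degrees; "hand": the finger opening in m, from 0 to 0.0854. In form: [{"dx": .., "dy": .., "dz": .., "rx": .., "ry": .., "rz": .., "hand": ..}, ...]. A call has 1 to 12 rows; each row shifts and turns the commanded pose from where the row before left it, along the tool's axes as they then stand; what a row does not reach is not made up. A row lasts 1/12 s, in which the tool goes at most 41.7 mm and 7.16 degrees, less where a joint would pass 70% of its speed; a pose out of reach is approached as far as the arm can. A call is refused whole if a number of a shift passes 0.0417 or a number of a turn 7.16, either way. A call with a gripper value outside its range is refused whole. The fingers move at their own pace and stop on an object; FORCE is the grip in N (left out, the last holds). Time passes only in rows, so rows that do not move let the fingers close. It gives the time, the measured TCP pose, the force, the opening and the grip force at its end, in the units of the state.
- manip.get_state(): the state, without advancing time (a new reading comes with each control period).
- manip.get_image(name): name is "scene" or "top"; returns a dict with "frame" (480x640x3 uint8, red, green, blue), "fx", "fy", "cx", "cy" (pixels), "position" and "attitude" of the camera in the world. Camera axes: x right, y up, looking along -z (the intrinsics and any distortion apply to the point x, -y, -z); pixel columns grow to the right and rows downward; lengths in m; the calibration is good to about 2 mm. A picture is of the moment at which its call begins. There is no depth.
- manip.sign_off(): hands the job in; it is judged then, once.
The state is a dict: "clock": time; "qpos": joint angles; "qd": joint speeds; "effort": joint torques, N m; "position": TCP position; "ee_rot": TCP orientation; "contact_force": force on the tool from outside, world axes, zero at the start; "moment": the same for the moment, N m; "width": finger opening in m; "gripper_force": force on a finger pad.
Only numpy, scipy, OpenCV 4.12 (cv2) and the standard library are available. Lean on these libraries where they do the work, as an engineer would, in place of code of your own. Each camera call takes 0.05 s, during which the arm holds its last target. There are 200 camera calls.

## Working session

There is one attempt and no reset: what is moved stays moved. The work goes in short steps, Python scripts to look and compute and a shell command to move; the robot and the scene stay as the last step left them, time stands still between calls to the robot, and variables do not carry over. Pictures are saved under pics/ and viewed, at most 10 in all, crops included, and the job is handed in when it is done.

```bash
mkdir -p pics; ls; python3 - <<'E'
from rig import manip
import cv2
print(manip.get_state(), manip.grasp_offset)
for n in("scene","top"):
    d=manip.get_image(n); cv2.imwrite(f"pics/{n}0.png",d["frame"][:,:,::-1])
    print({k:v for k,v in d.items() if k!="frame"})
E
```

```text
pics
{'clock': 0.0, 'qpos': array([-1.36800445e+00,  2.76609710e-01,  1.50612966e+00,  6.21116876e-06,
        1.36069353e+00, -1.21018933e-01]), 'qd': array([-0.00036308, -0.00200424,  0.00027086,  0.00055055, -0.00016996,
        0.0016921 ]), 'effort': array([-1.88782642e-04, -4.16778553e+01, -2.45807004e+01, -1.62004071e-04,
        1.13190670e-02, -2.69476942e-05]), 'position': array([ 0.18283502, -0.54460556,  0.2304327 ]), 'ee_rot': array([-9.19476865e-04,  9.86921613e-01,  1.61198276e-01, -3.45758959e-05]), 'contact_force': array([0.94523472, 0.87904589, 0.36726281]), 'moment': array([ 0.01029907,  0.01537831, -0.0134742 ]), 'gripper_force': 0.0, 'width': 0.08544507289379966} -0.0187
{'fx': 504.0974862182139, 'fy': 504.0974862182139, 'cx': 316.7643543871138, 'cy': 233.77018105802767, 'position': array([ 1.2696383 , -0.06221914,  0.88542683]), 'attitude': array([0.70004185, 0.25379105, 0.23261997, 0.62563524])}
{'fx': 609.1447312259826, 'fy': 609.1447312259826, 'cx': 315.98623988896827, 'cy': 234.9672358121825, 'position': array([ 0.33816019, -0.01526547,  1.34695337]), 'attitude': array([-0.70249644, -0.07696495,  0.06078382,  0.70489749])}
```

View pics/scene0.png

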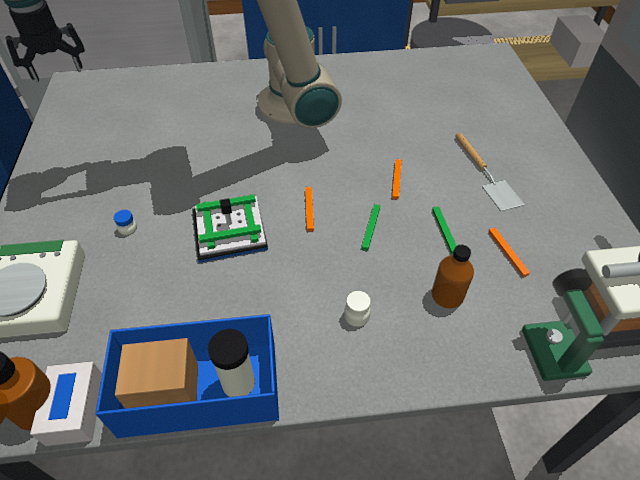

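View pics/top0.png

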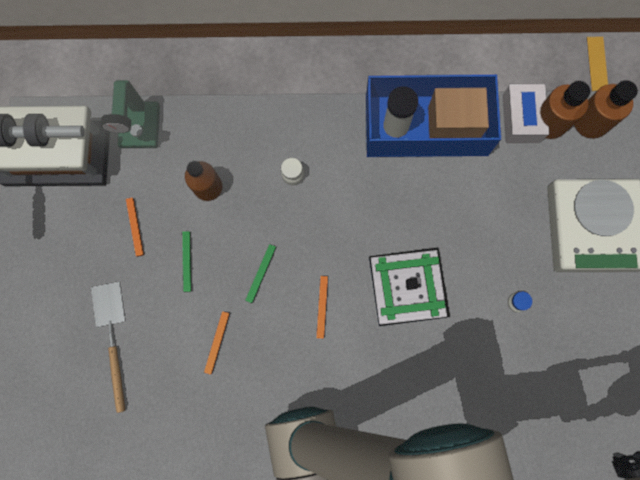

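The top view shows two green bars at (187,262) and (261,273), and orange look-alikes at (135,227), (217,343) and (322,307). The carrier is at (410,287), its four green bars already laid. I choose the two loose greens and check them in a close crop.

```bash
cat > h.py <<'E'
import numpy as np,cv2
from scipy.spatial.transform import Rotation as R
from rig import manip
def ray(d,uv,z):
    uv=np.atleast_2d(uv).astype(float)
    v=np.c_[(uv[:,0]-d["cx"])/d["fx"],-(uv[:,1]-d["cy"])/d["fy"],-np.ones(len(uv))]
    w=d["attitude"];v=R.from_quat([w[1],w[2],w[3],w[0]]).apply(v)
    p=d["position"];return (p+v*((z-p[2])/v[:,2])[:,None])[:,:2]
def green(d):
    h=cv2.cvtColor(d["frame"],cv2.COLOR_RGB2HSV)
    return cv2.inRange(h,(45,120,60),(75,255,255))
def rect(pts):
    c,(w,l),a=cv2.minAreaRect((pts*1000).astype(np.float32))
    if w>l:w,l,a=l,w,a-90
    return np.round(c,1),round(w,1),round(l,1),round((a+90)%180,1) # long-axis angle, mm
E
python3 - <<'E'
from h import *
for n in("top","scene"):
    d=manip.get_image(n);m=green(d)
    cs,_=cv2.findContours(m,cv2.RETR_EXTERNAL,cv2.CHAIN_APPROX_NONE)
    for c in cs:
        if cv2.contourArea(c)<60: continue
        mm=cv2.moments(c);q=(mm["m10"]/mm["m00"],mm["m01"]/mm["m00"])
        r=rect(ray(d,c[:,0],.012)); print(n,np.round(q),cv2.contourArea(c),r,"ctr",ray(d,q,.012)[0].round(4),"z48",rect(ray(d,c[:,0],.048)))
    f=d["frame"]
    if n=="top":
        a=cv2.resize(f[240:335,360:460],(400,380),interpolation=2);b=cv2.resize(f[210:310,160:290],(400,308),interpolation=2)
    else: e=cv2.resize(f[180:265,180:280],(400,340),interpolation=2)
    if n=="top":
        roi=f[265:305,395:430].max(2)<45
        ys,xs=np.nonzero(roi);print("dark",xs.mean()+395,ys.mean()+265,len(xs))
im=np.zeros((600,800,3),np.uint8);im[:340,:400]=e[:340];im[:308,400:]=b;im[310:600,400:]=cv2.resize(a,(400,290))
cv2.imwrite("pics/crop.png",im[:,:,::-1])
E
```

```text
top [409. 286.] 2678.0 (array([ 487.1, -190.4]), 134.4, 139.4, 94.6) ctr [ 0.4872 -0.1873] z48 (array([ 483.1, -185.7]), 130.8, 135.6, 94.6)
top [260. 273.] 326.5 (array([517. , 138.2]), 14.3, 132.5, 157.7) ctr [0.5162 0.1387] z48 (array([512.2, 134.1]), 13.9, 129.0, 157.7)
top [186. 261.] 331.0 (array([545.3, 304.2]), 15.1, 131.7, 3.7) ctr [0.5449 0.3039] z48 (array([539.7, 295.6]), 14.7, 128.2, 3.7)
dark 411.88235294117646 283.38235294117646 102
scene [582. 370.] 107.5 (array([917.9, 457.6]), 18.9, 50.3, 113.1) ctr [0.9156 0.4608] z48 (array([932.4, 436.2]), 18.1, 48.2, 113.1)
scene [549. 345.] 1291.0 (array([868.5, 424.8]), 70.6, 110.1, 0.5) ctr [0.8609 0.42  ] z48 (array([885. , 404.8]), 67.7, 105.6, 0.5)
scene [592. 321.] 186.5 (array([810.6, 522.5]), 26.4, 77.6, 0.1) ctr [0.8199 0.525 ] z48 (array([829.5, 498.4]), 25.3, 74.4, 0.1)
scene [ 31. 248.] 528.5 (array([ 500.1, -628. ]), 29.3, 134.1, 90.5) ctr [ 0.5002 -0.6277] z48 (array([ 531.8, -604.7]), 28.1, 128.6, 90.5)
scene [445. 229.] 255.0 (array([552.2, 302.4]), 18.3, 140.2, 3.6) ctr [0.5517 0.3035] z48 (array([581.7, 287.4]), 17.6, 134.4, 3.6)
scene [370. 227.] 275.0 (array([524.7, 137. ]), 16.2, 142.9, 157.9) ctr [0.5276 0.1358] z48 (array([555.4, 128.8]), 15.5, 137.0, 157.9)
scene [228. 221.] 1124.5 (array([ 471. , -189.8]), 140.6, 148.8, 5.6) ctr [ 0.4719 -0.1893] z48 (array([ 504. , -184.6]), 134.9, 142.7, 5.6)
```

View pics/crop.png

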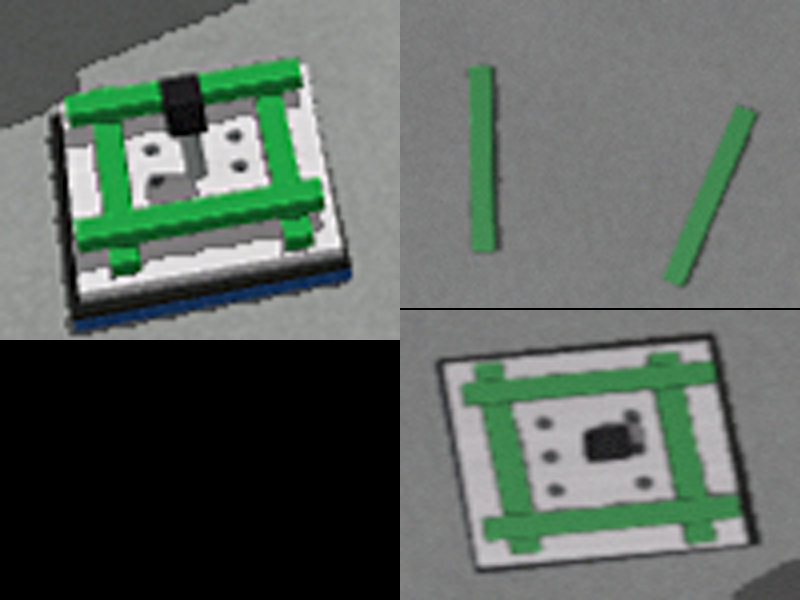

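The crop confirms it. The loose bars are plain green and lie flat. The second layer runs along world ±y, the near and far bars on top, so carrier x ≈ world x and yaw ≈ 4.6°. Next I refine the carrier pose.

```bash
cat >> h.py <<'E'
def plan(x,y,z,yaw):
    s=manip.get_state();q=s["ee_rot"];r=R.from_quat([q[1],q[2],q[3],q[0]])
    ty=np.radians(yaw);T=R.from_matrix(np.array([[np.cos(ty),np.sin(ty),0],[np.sin(ty),-np.cos(ty),0],[0,0,-1]]))
    dw=np.array([x,y,z])-s["position"];X=r.as_matrix()[:,0]
    print("t",round(s["clock"],2),"pos",s["position"].round(4),"yaw",np.degrees(np.arctan2(X[1],X[0])).round(2),"w",s["width"].round(4),"F",s["contact_force"].round(1),"grip",s["gripper_force"].round(1))
    print("turn(deg)",np.degrees((r.inv()*T).as_rotvec()).round(2),"shift before turn",(r.inv().apply(dw)*1000).round(1),"after turn",(T.inv().apply(dw)*1000).round(1),"mm")
E
python3 - <<'E'
from h import *
for n,box in(("top",(362,242,455,332)),("scene",(185,185,275,265))):
    d=manip.get_image(n);f=d["frame"].astype(int);x0,y0,x1,y1=box
    m=((f.min(2)>150)*255).astype(np.uint8)|green(d);k=np.zeros_like(m);k[y0:y1,x0:x1]=m[y0:y1,x0:x1]
    k=cv2.morphologyEx(k,cv2.MORPH_OPEN,np.ones((2,2)))
    c=max(cv2.findContours(k,0,1)[0],key=cv2.contourArea)[:,0]
    print(n,"plate",rect(ray(d,c,.024)),c.min(0),c.max(0))
    hd=((f.max(2)<45)*255).astype(np.uint8)
    n_,l,st,ce=cv2.connectedComponentsWithStats(hd)
    for i in range(1,n_):
        if st[i,4]>40 and x0+15<ce[i,0]<x1-15 and y0<ce[i,1]<y1: print("dark",st[i],ce[i].round(1),"z94",ray(d,ce[i],.094).round(4),"z80",ray(d,ce[i],.08).round(4))
plan(.518,.138,.12,-22.2)
E
```

```text
top plate (array([ 480.9, -187.1]), 142.1, 145.4, 95.2) [373 256] [445 324]
dark [407 278  13  11 101] [412.  283.4] z94 [[ 0.4833 -0.1841]] z80 [[ 0.4849 -0.1859]]
scene plate (array([ 488.5, -182.6]), 146.3, 153.1, 5.5) [197 196] [265 253]
dark [220 199  12  15 132] [225.5 206.3] z94 [[ 0.5022 -0.183 ]] z80 [[ 0.4887 -0.1851]]
dark [193 209  74  51 330] [218.7 245.1] z94 [[ 0.6092 -0.1959]] z80 [[ 0.5976 -0.1982]]Traceback (most recent call last):
  File "<stdin>", line 12, in <module>
  File "h.py", line 20, in plan
    print("t",round(s["clock"],2),"pos",s["position"].round(4),"yaw",np.degrees(np.arctan2(X[1],X[0])).round(2),"w",s["width"].round(4),"F",s["contact_force"].round(1),"grip",s["gripper_force"].round(1))
                                                                                                                    ^^^^^^^^^^^^^^^^
AttributeError: 'float' object has no attribute 'round'
```

```bash
sed -i 's/s\["width"\].round(4)/round(float(s["width"]),4)/; s/s\["gripper_force"\].round(1)/round(float(s["gripper_force"]),1)/' h.py
python3 -c "
from h import *
plan(.518,.138,.12,-22.2)"
```

```text
t 0.3 pos [ 0.1829 -0.545   0.231 ] yaw 18.55 w 0.0855 F [-0.3  0.   0.7] grip 0.0
turn(deg) [-3.000e-02  1.000e-02  4.075e+01] shift before turn [ 535.  -540.8  111.4] after turn [  52.2 -759.   111. ] mm
```

```bash

python3 -m pendant '[{"dx":0.0223,"dy":-0.0225,"hand":0.045},{"dx":0.0223,"dy":-0.0225},{"dx":0.0223,"dy":-0.0225},{"dx":0.0223,"dy":-0.0225},{"dx":0.0223,"dy":-0.0225},{"dx":0.0223,"dy":-0.0225},{"dx":0.0223,"dy":-0.0225},{"dx":0.0223,"dy":-0.0225},{"dx":0.0223,"dy":-0.0225},{"dx":0.0223,"dy":-0.0225},{"dx":0.0223,"dy":-0.0225},{"dx":0.0223,"dy":-0.0225}]'
python3 -m pendant '[{"dx":0.0223,"dy":-0.0225},{"dx":0.0223,"dy":-0.0225},{"dx":0.0223,"dy":-0.0225},{"dx":0.0223,"dy":-0.0225},{"dx":0.0223,"dy":-0.0225},{"dx":0.0223,"dy":-0.0225},{"dx":0.0223,"dy":-0.0225},{"dx":0.0223,"dy":-0.0225},{"dx":0.0223,"dy":-0.0225},{"dx":0.0223,"dy":-0.0225},{"dx":0.0223,"dy":-0.0225},{"dx":0.0223,"dy":-0.0225}]'
python3 -m pendant '[{"rz":6.8,"dz":0.018},{"rz":6.8,"dz":0.018},{"rz":6.8,"dz":0.018},{"rz":6.8,"dz":0.018},{"rz":6.8,"dz":0.018},{"rz":6.8,"dz":0.018},{},{}]'
python3 - <<'E'
from h import *
plan(.518,.138,.004,-22.2)
d=manip.get_image("scene");e=manip.get_image("top")
im=np.hstack([cv2.resize(d["frame"][120:280,290:450],(400,400)),cv2.resize(e["frame"][200:340,190:330],(400,400))])
cv2.imwrite("pics/a1.png",im[:,:,::-1])
E
```

```text
t 0.3 pos [ 0.1829 -0.545   0.231 ] yaw 18.55 w 0.0855 F [-0.3  0.   0.7] grip 0.0
turn(deg) [-3.000e-02  1.000e-02  4.075e+01] shift before turn [ 535.  -540.7  227.4] after turn [  52.2 -759.   227. ] mminvalid input
invalid input
invalid input
```

View pics/a1.png

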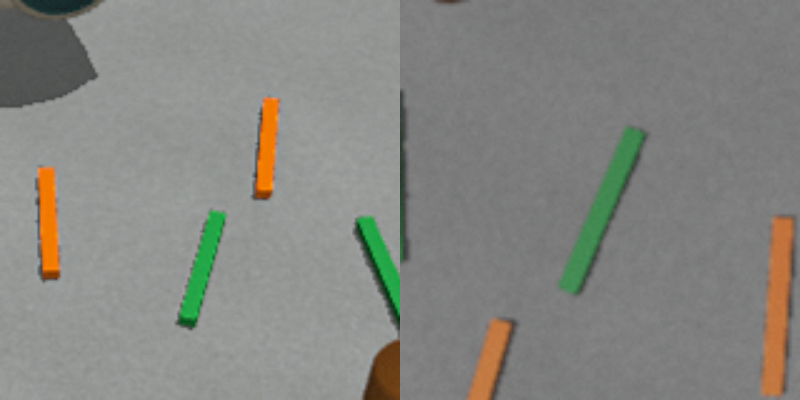

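The picture only shows the bars, with no gripper: the moves were refused. Perhaps every key is required, so I test one full row.

```bash
python3 -m pendant '[{"dx":0.0223,"dy":-0.0225,"dz":0,"rx":0,"ry":0,"rz":0,"hand":0.045}]'
```

```text
clock: 0.48
position: [0.1953, -0.5213, 0.2309]
ee_rot: [0.002, 0.987, 0.16, -0.001]
contact_force: [0.7, -0.1, 0.9]
width: 0.0753
gripper_force: 0.0
```

```bash

python3 -m pendant '[{"dx":0.028,"dy":-0.0282,"dz":0,"rx":0,"ry":0,"rz":0,"hand":0.045},{"dx":0.028,"dy":-0.0282,"dz":0,"rx":0,"ry":0,"rz":0,"hand":0.045},{"dx":0.028,"dy":-0.0282,"dz":0,"rx":0,"ry":0,"rz":0,"hand":0.045},{"dx":0.028,"dy":-0.0282,"dz":0,"rx":0,"ry":0,"rz":0,"hand":0.045},{"dx":0.028,"dy":-0.0282,"dz":0,"rx":0,"ry":0,"rz":0,"hand":0.045},{"dx":0.028,"dy":-0.0282,"dz":0,"rx":0,"ry":0,"rz":0,"hand":0.045},{"dx":0.028,"dy":-0.0282,"dz":0,"rx":0,"ry":0,"rz":0,"hand":0.045},{"dx":0.028,"dy":-0.0282,"dz":0,"rx":0,"ry":0,"rz":0,"hand":0.045},{"dx":0.028,"dy":-0.0282,"dz":0,"rx":0,"ry":0,"rz":0,"hand":0.045},{"dx":0.028,"dy":-0.0282,"dz":0,"rx":0,"ry":0,"rz":0,"hand":0.045}]'
python3 -m pendant '[{"dx":0.028,"dy":-0.0282,"dz":0,"rx":0,"ry":0,"rz":0,"hand":0.045},{"dx":0.028,"dy":-0.0282,"dz":0,"rx":0,"ry":0,"rz":0,"hand":0.045},{"dx":0.028,"dy":-0.0282,"dz":0,"rx":0,"ry":0,"rz":0,"hand":0.045},{"dx":0.028,"dy":-0.0282,"dz":0,"rx":0,"ry":0,"rz":0,"hand":0.045},{"dx":0.028,"dy":-0.0282,"dz":0,"rx":0,"ry":0,"rz":0,"hand":0.045},{"dx":0.028,"dy":-0.0282,"dz":0,"rx":0,"ry":0,"rz":0,"hand":0.045},{"dx":0.028,"dy":-0.0282,"dz":0,"rx":0,"ry":0,"rz":0,"hand":0.045},{"dx":0.028,"dy":-0.0282,"dz":0,"rx":0,"ry":0,"rz":0,"hand":0.045},{"dx":0,"dy":0,"dz":0,"rx":0,"ry":0,"rz":0,"hand":0.045}]'
python3 -m pendant '[{"dx":0,"dy":0,"dz":0.018,"rx":0,"ry":0,"rz":6.8,"hand":0.045},{"dx":0,"dy":0,"dz":0.018,"rx":0,"ry":0,"rz":6.8,"hand":0.045},{"dx":0,"dy":0,"dz":0.018,"rx":0,"ry":0,"rz":6.8,"hand":0.045},{"dx":0,"dy":0,"dz":0.018,"rx":0,"ry":0,"rz":6.8,"hand":0.045},{"dx":0,"dy":0,"dz":0.018,"rx":0,"ry":0,"rz":6.8,"hand":0.045},{"dx":0,"dy":0,"dz":0.018,"rx":0,"ry":0,"rz":6.8,"hand":0.045},{"dx":0,"dy":0,"dz":0,"rx":0,"ry":0,"rz":0,"hand":0.045},{"dx":0,"dy":0,"dz":0,"rx":0,"ry":0,"rz":0,"hand":0.045}]'
python3 -c "
from h import *
plan(.518,.138,.06,-22.2)"
```

```text
clock: 1.32
position: [0.3731, -0.1585, 0.2317]
ee_rot: [0.0, 0.987, 0.161, 0.0]
contact_force: [0.9, 0.4, -0.3]
width: 0.0449
gripper_force: 0.0
clock: 2.07
position: [0.5164, 0.1311, 0.2311]
ee_rot: [-0.002, 0.986, 0.164, 0.002]
contact_force: [0.1, -1.0, 0.5]
width: 0.0453
gripper_force: 0.0
clock: 2.73
position: [0.5125, 0.1245, 0.1228]
ee_rot: [0.0, 0.981, -0.192, -0.001]
contact_force: [-0.2, 0.0, 0.2]
width: 0.0451
gripper_force: 0.0
t 2.73 pos [0.5125 0.1245 0.1228] yaw -22.09 w 0.0451 F [-0.2  0.   0.2] grip 0.0
turn(deg) [0.07 0.11 0.11] shift before turn [  0.1 -14.7  62.7] after turn [ -0.  -14.6  62.8] mm
```

```bash

python3 -m pendant '[{"dx":0,"dy":-0.0075,"dz":0.02,"rx":0,"ry":0,"rz":0,"hand":0.045},{"dx":0,"dy":-0.0072,"dz":0.02,"rx":0,"ry":0,"rz":0,"hand":0.045},{"dx":0,"dy":0,"dz":0.02,"rx":0,"ry":0,"rz":0,"hand":0.045},{"dx":0,"dy":0,"dz":0.015,"rx":0,"ry":0,"rz":0,"hand":0.045},{"dx":0,"dy":0,"dz":0.010,"rx":0,"ry":0,"rz":0,"hand":0.045},{"dx":0,"dy":0,"dz":0,"rx":0,"ry":0,"rz":0,"hand":0.045}]'
python3 - <<'E'
from h import *
plan(.518,.138,.004,-22.2)
d=manip.get_image("scene")
cv2.imwrite("pics/a2.png",cv2.resize(d["frame"][160:270,310:440],(780,600),interpolation=2)[:,:,::-1])
E
```

```text
clock: 3.23
position: [0.5183, 0.1382, 0.0375]
ee_rot: [0.0, 0.981, -0.192, -0.001]
contact_force: [-0.5, -0.7, -0.6]
width: 0.0448
gripper_force: 0.0
t 3.23 pos [0.5183 0.1382 0.0375] yaw -22.16 w 0.0448 F [-0.5 -0.7 -0.6] grip 0.0
turn(deg) [0.06 0.09 0.04] shift before turn [-0.1  0.3 33.5] after turn [-0.2  0.3 33.5] mm
```

View pics/a2.png

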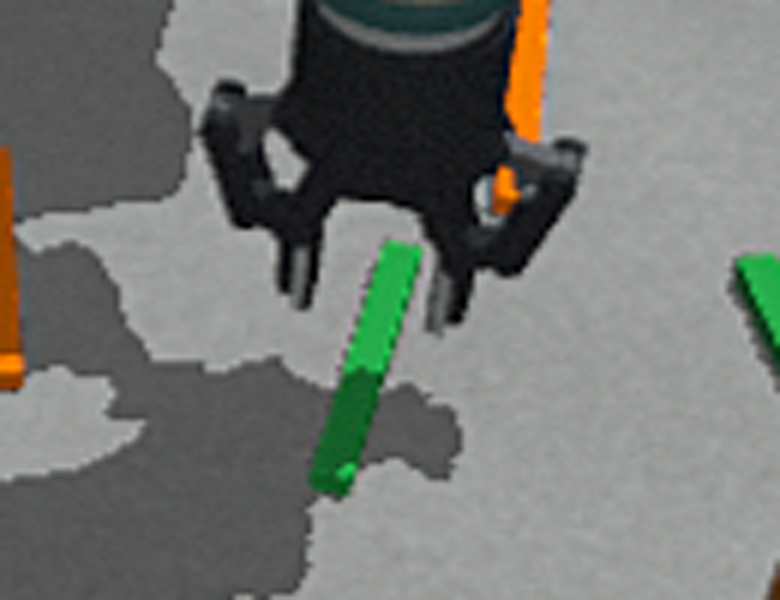

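The fingers straddle the green bar at (380,330), about centred. To keep the bulging knuckles clear of the head when placing, I grip it 28 mm off centre, towards the robot.

```bash

python3 -m pendant '[{"dx":-0.014,"dy":0,"dz":0,"rx":0,"ry":0,"rz":0,"hand":0.045},{"dx":-0.014,"dy":0,"dz":0.01,"rx":0,"ry":0,"rz":0,"hand":0.045},{"dx":0,"dy":0,"dz":0.012,"rx":0,"ry":0,"rz":0,"hand":0.045},{"dx":0,"dy":0,"dz":0.008,"rx":0,"ry":0,"rz":0,"hand":0.045},{"dx":0,"dy":0,"dz":0.0025,"rx":0,"ry":0,"rz":0,"hand":0.045},{"dx":0,"dy":0,"dz":0,"rx":0,"ry":0,"rz":0,"hand":0.005},{"dx":0,"dy":0,"dz":0,"rx":0,"ry":0,"rz":0,"hand":0.005},{"dx":0,"dy":0,"dz":0,"rx":0,"ry":0,"rz":0,"hand":0.005},{"dx":0,"dy":0,"dz":0,"rx":0,"ry":0,"rz":0,"hand":0.005},{"dx":0,"dy":0,"dz":0,"rx":0,"ry":0,"rz":0,"hand":0.005},{"dx":0,"dy":0,"dz":0,"rx":0,"ry":0,"rz":0,"hand":0.005}]' 60
python3 -m pendant '[{"dx":0,"dy":0,"dz":-0.02,"rx":0,"ry":0,"rz":0,"hand":0.005},{"dx":0,"dy":0,"dz":-0.03,"rx":0,"ry":0,"rz":0,"hand":0.005},{"dx":0,"dy":0,"dz":-0.03,"rx":0,"ry":0,"rz":-6.7,"hand":0.005},{"dx":0,"dy":0,"dz":-0.03,"rx":0,"ry":0,"rz":-6.8,"hand":0.005},{"dx":0,"dy":0,"dz":-0.02,"rx":0,"ry":0,"rz":-6.8,"hand":0.005},{"dx":0,"dy":0,"dz":-0.01,"rx":0,"ry":0,"rz":-6.7,"hand":0.005},{"dx":0,"dy":0,"dz":0,"rx":0,"ry":0,"rz":0,"hand":0.005},{"dx":0,"dy":0,"dz":0,"rx":0,"ry":0,"rz":0,"hand":0.005}]'
python3 - <<'E'
from h import *
yaw=4.9;c,s=np.cos(np.radians(yaw)),np.sin(np.radians(yaw))
for y in(.048,-.048):
    x=-.028;plan(.4855+c*x-s*y,-.185+s*x+c*y,.14,yaw)
d=manip.get_image("scene")
cv2.imwrite("pics/a3.png",cv2.resize(d["frame"][60:270,280:480],(570,600),interpolation=2)[:,:,::-1])
E
```

```text
clock: 4.2
position: [0.4938, 0.1491, 0.0067]
ee_rot: [-0.0, 0.981, -0.193, 0.001]
contact_force: [-0.4, 0.2, 5.4]
width: 0.0137
gripper_force: 59.0
clock: 4.87
position: [0.493, 0.149, 0.146]
ee_rot: [-0.0, 0.999, 0.04, 0.0]
contact_force: [-0.5, -0.4, -0.7]
width: 0.0137
gripper_force: 58.8
t 4.87 pos [0.493 0.149 0.146] yaw 4.58 w 0.0137 F [-0.5 -0.4 -0.7] grip 58.8
turn(deg) [ 0.   -0.05 -0.32] shift before turn [-62.4 284.5   5.9] after turn [-64.  284.1   6. ] mm
t 4.87 pos [0.493 0.149 0.146] yaw 4.58 w 0.0137 F [-0.5 -0.4 -0.7] grip 58.8
turn(deg) [ 0.   -0.05 -0.32] shift before turn [-61.8 380.5   5.9] after turn [-64.  380.1   6. ] mm
```

View pics/a3.png

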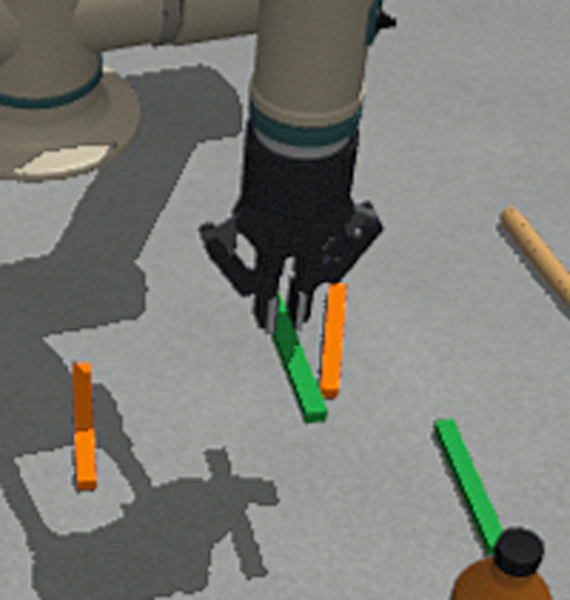

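The bar is held level, gripped near its robot-side end, and the other bar is still at (465,480). Now to the right slot.

```bash

python3 -m pendant '[{"dx":-0.0062,"dy":0.02,"dz":0,"rx":0,"ry":0,"rz":-0.3,"hand":0.005},{"dx":-0.0062,"dy":0.036,"dz":0,"rx":0,"ry":0,"rz":0,"hand":0.005},{"dx":-0.0062,"dy":0.036,"dz":0,"rx":0,"ry":0,"rz":0,"hand":0.005},{"dx":-0.0062,"dy":0.036,"dz":0,"rx":0,"ry":0,"rz":0,"hand":0.005},{"dx":-0.0062,"dy":0.036,"dz":0,"rx":0,"ry":0,"rz":0,"hand":0.005},{"dx":-0.0062,"dy":0.036,"dz":0,"rx":0,"ry":0,"rz":0,"hand":0.005},{"dx":-0.0062,"dy":0.036,"dz":0,"rx":0,"ry":0,"rz":0,"hand":0.005},{"dx":-0.0062,"dy":0.036,"dz":0,"rx":0,"ry":0,"rz":0,"hand":0.005},{"dx":-0.0062,"dy":0.036,"dz":0,"rx":0,"ry":0,"rz":0,"hand":0.005},{"dx":-0.0062,"dy":0.036,"dz":0,"rx":0,"ry":0,"rz":0,"hand":0.005},{"dx":0,"dy":0.036,"dz":0,"rx":0,"ry":0,"rz":0,"hand":0.005},{"dx":0,"dy":0,"dz":0,"rx":0,"ry":0,"rz":0,"hand":0.005}]'
python3 -m pendant '[{"dx":0,"dy":0,"dz":0,"rx":0,"ry":0,"rz":0,"hand":0.005},{"dx":0,"dy":0,"dz":0,"rx":0,"ry":0,"rz":0,"hand":0.005}]'
python3 - <<'E'
from h import *
yaw=4.9;c,s=np.cos(np.radians(yaw)),np.sin(np.radians(yaw))
x,y=-.028,-.048;plan(.4855+c*x-s*y,-.185+s*x+c*y,.0557,yaw)
d=manip.get_image("top");m=green(d)
# held bar: top face z ~ TCP-6.7+12 mm
c=cv2.findContours(m,0,1)[0]
for k in c:
    if cv2.contourArea(k)>60: print(rect(ray(d,k[:,0],.151)),k[:,0].min(0),k[:,0].max(0))
e=manip.get_image("scene")
im=np.hstack([cv2.resize(d["frame"][220:340,350:470],(400,400),interpolation=2),cv2.resize(e["frame"][100:280,140:320],(400,400),interpolation=2)])
cv2.imwrite("pics/a4.png",im[:,:,::-1])
E
```

```text
clock: 5.92
position: [0.4649, -0.2415, 0.1443]
ee_rot: [0.002, 0.999, 0.041, -0.0]
contact_force: [1.3, -0.7, -0.4]
width: 0.0138
gripper_force: 58.9
clock: 6.08
position: [0.4634, -0.234, 0.1442]
ee_rot: [-0.001, 0.999, 0.043, -0.001]
contact_force: [-0.4, 0.6, -0.8]
width: 0.0133
gripper_force: 58.9
t 6.08 pos [ 0.4634 -0.234   0.1442] yaw 4.93 w 0.0133 F [-0.4  0.6 -0.8] grip 58.9
turn(deg) [-0.17  0.16  0.03] shift before turn [-1.6  1.3 88.5] after turn [-1.8  1.1 88.5] mm
(array([ 431.3, -225.7]), 26.5, 33.5, 106.7) [431 299] [447 315]
(array([ 480.3, -175.4]), 120.6, 145.2, 103.9) [376 244] [440 318]
(array([523.7, 270.9]), 13.5, 118.0, 3.7) [183 232] [190 290]
```

View pics/a4.png

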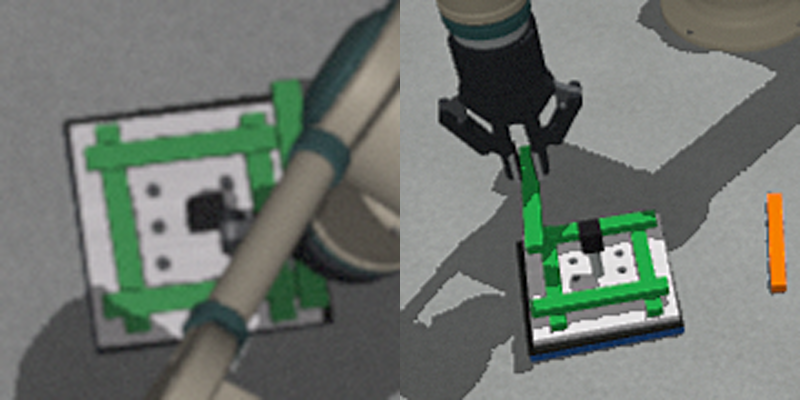

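The held bar hangs above the right side of the carrier, far end at crop (285,85), and clear of the head. I lower it slowly.

```bash

python3 -m pendant '[{"dx":-0.0017,"dy":0.0011,"dz":0.02,"rx":0,"ry":0,"rz":0,"hand":0.005},{"dx":0,"dy":0,"dz":0.02,"rx":0,"ry":0,"rz":0,"hand":0.005},{"dx":0,"dy":0,"dz":0.02,"rx":0,"ry":0,"rz":0,"hand":0.005},{"dx":0,"dy":0,"dz":0.01,"rx":0,"ry":0,"rz":0,"hand":0.005},{"dx":0,"dy":0,"dz":0.005,"rx":0,"ry":0,"rz":0,"hand":0.005},{"dx":0,"dy":0,"dz":0.004,"rx":0,"ry":0,"rz":0,"hand":0.005},{"dx":0,"dy":0,"dz":0,"rx":0,"ry":0,"rz":0,"hand":0.005},{"dx":0,"dy":0,"dz":0,"rx":0,"ry":0,"rz":0,"hand":0.005}]'
python3 -m pendant '[{"dx":0,"dy":0,"dz":0.003,"rx":0,"ry":0,"rz":0,"hand":0.005},{"dx":0,"dy":0,"dz":0.003,"rx":0,"ry":0,"rz":0,"hand":0.005},{"dx":0,"dy":0,"dz":0.002,"rx":0,"ry":0,"rz":0,"hand":0.005},{"dx":0,"dy":0,"dz":0,"rx":0,"ry":0,"rz":0,"hand":0.005},{"dx":0,"dy":0,"dz":0,"rx":0,"ry":0,"rz":0,"hand":0.005}]'
```

```text
clock: 6.85
position: [0.4635, -0.2362, 0.0675]
ee_rot: [0.0, 0.999, 0.044, 0.001]
contact_force: [0.8, -0.3, 0.3]
width: 0.0138
gripper_force: 58.9
clock: 7.27
position: [0.4628, -0.2362, 0.0587]
ee_rot: [-0.0, 0.999, 0.044, -0.0]
contact_force: [-0.7, 1.0, -0.5]
width: 0.0135
gripper_force: 58.9
```

```bash

python3 -m pendant '[{"dx":0,"dy":0,"dz":0.002,"rx":0,"ry":0,"rz":0,"hand":0.005},{"dx":0,"dy":0,"dz":0.001,"rx":0,"ry":0,"rz":0,"hand":0.005},{"dx":0,"dy":0,"dz":0,"rx":0,"ry":0,"rz":0,"hand":0.005}]'
python3 -m pendant '[{"dx":0,"dy":0,"dz":0.0015,"rx":0,"ry":0,"rz":0,"hand":0.005},{"dx":0,"dy":0,"dz":0,"rx":0,"ry":0,"rz":0,"hand":0.005}]'
python3 -c "
from h import *
plan(.4628,-.2362,.0547,4.9)"
```

```text
clock: 7.52
position: [0.4627, -0.2361, 0.0556]
ee_rot: [-0.0, 0.999, 0.044, -0.0]
contact_force: [-0.6, -0.7, -0.6]
width: 0.0135
gripper_force: 58.9
clock: 7.68
position: [0.463, -0.2363, 0.0547]
ee_rot: [0.0, 0.999, 0.044, 0.0]
contact_force: [0.1, 0.4, 2.5]
width: 0.0138
gripper_force: 59.2
t 7.68 pos [ 0.463  -0.2363  0.0547] yaw 5.05 w 0.0138 F [0.1 0.4 2.5] grip 59.2
turn(deg) [ 0.02 -0.02  0.15] shift before turn [-0.2 -0.1  0. ] after turn [-0.2 -0.1  0. ] mm
```

Contact came where expected. I release part way and lift.

```bash

python3 -m pendant '[{"dx":0,"dy":0,"dz":0,"rx":0,"ry":0,"rz":0,"hand":0.026},{"dx":0,"dy":0,"dz":0,"rx":0,"ry":0,"rz":0,"hand":0.026},{"dx":0,"dy":0,"dz":0,"rx":0,"ry":0,"rz":0,"hand":0.026},{"dx":0,"dy":0,"dz":0,"rx":0,"ry":0,"rz":0,"hand":0.026},{"dx":0,"dy":0,"dz":-0.005,"rx":0,"ry":0,"rz":0,"hand":0.026},{"dx":0,"dy":0,"dz":-0.01,"rx":0,"ry":0,"rz":0,"hand":0.026},{"dx":0,"dy":0,"dz":-0.02,"rx":0,"ry":0,"rz":0,"hand":0.026},{"dx":0,"dy":0,"dz":-0.03,"rx":0,"ry":0,"rz":0,"hand":0.026},{"dx":0,"dy":0,"dz":-0.03,"rx":0,"ry":0,"rz":0,"hand":0.026},{"dx":0,"dy":0,"dz":0,"rx":0,"ry":0,"rz":0,"hand":0.045}]'
python3 -c "
from h import *
import math
a=math.radians(3.6);plan(.5465-.028*math.cos(a),.3035-.028*math.sin(a),.06,3.6)"
```

```text
clock: 8.52
position: [0.4664, -0.2385, 0.1559]
ee_rot: [0.004, 0.999, 0.044, 0.005]
contact_force: [0.4, -0.8, 1.4]
width: 0.0366
gripper_force: 0.0
t 8.52 pos [ 0.4664 -0.2385  0.1559] yaw 5.06 w 0.0366 F [ 0.4 -0.8  1.4] grip 0.0
turn(deg) [ 0.46 -0.56  1.46] shift before turn [  98.7 -534.3   92.6] after turn [  86.  -535.9   95.9] mm
```

```bash

python3 -m pendant '[{"dx":0.006,"dy":-0.02,"dz":0,"rx":0,"ry":0,"rz":1.4,"hand":0.045},{"dx":0.006,"dy":-0.037,"dz":0,"rx":0,"ry":0,"rz":0,"hand":0.045},{"dx":0.006,"dy":-0.037,"dz":0,"rx":0,"ry":0,"rz":0,"hand":0.045},{"dx":0.006,"dy":-0.037,"dz":0,"rx":0,"ry":0,"rz":0,"hand":0.045},{"dx":0.006,"dy":-0.037,"dz":0,"rx":0,"ry":0,"rz":0,"hand":0.045},{"dx":0.006,"dy":-0.037,"dz":0,"rx":0,"ry":0,"rz":0,"hand":0.045},{"dx":0.006,"dy":-0.037,"dz":0,"rx":0,"ry":0,"rz":0,"hand":0.045},{"dx":0.006,"dy":-0.037,"dz":0,"rx":0,"ry":0,"rz":0,"hand":0.045},{"dx":0.006,"dy":-0.037,"dz":0,"rx":0,"ry":0,"rz":0,"hand":0.045},{"dx":0.006,"dy":-0.037,"dz":0,"rx":0,"ry":0,"rz":0,"hand":0.045},{"dx":0.006,"dy":-0.037,"dz":0,"rx":0,"ry":0,"rz":0,"hand":0.045},{"dx":0.006,"dy":-0.037,"dz":0,"rx":0,"ry":0,"rz":0,"hand":0.045}]'
python3 -m pendant '[{"dx":0.007,"dy":-0.037,"dz":0,"rx":0,"ry":0,"rz":0,"hand":0.045},{"dx":0.007,"dy":-0.037,"dz":0,"rx":0,"ry":0,"rz":0,"hand":0.045},{"dx":0,"dy":-0.02,"dz":0,"rx":0,"ry":0,"rz":0,"hand":0.045},{"dx":0,"dy":0,"dz":0.02,"rx":0,"ry":0,"rz":0,"hand":0.045},{"dx":0,"dy":0,"dz":0.03,"rx":0,"ry":0,"rz":0,"hand":0.045},{"dx":0,"dy":0,"dz":0.03,"rx":0,"ry":0,"rz":0,"hand":0.045},{"dx":0,"dy":0,"dz":0,"rx":0,"ry":0,"rz":0,"hand":0.045},{"dx":0,"dy":0,"dz":0,"rx":0,"ry":0,"rz":0,"hand":0.045}]'
python3 - <<'E'
from h import *
import math
a=math.radians(3.6);plan(.5465-.028*math.cos(a),.3035-.028*math.sin(a),.005,3.6)
d=manip.get_image("top");k=green(d)
for z in(.036,.048,.06):
  for c in cv2.findContours(k,0,1)[0]:
    if cv2.contourArea(c)>300: print(z,rect(ray(d,c[:,0],z)))
f=d["frame"];e=manip.get_image("scene")["frame"]
im=np.hstack([cv2.resize(f[230:345,360:475],(400,400),interpolation=2),cv2.resize(e[170:270,180:280],(400,400),interpolation=2)])
cv2.imwrite("pics/a5.png",im[:,:,::-1])
E
```

```text
clock: 9.52
position: [0.507, 0.1966, 0.15]
ee_rot: [-0.0, 0.999, 0.032, 0.001]
contact_force: [0.4, -0.9, -0.0]
width: 0.0449
gripper_force: 0.0
clock: 10.18
position: [0.5139, 0.289, 0.0685]
ee_rot: [0.001, 0.999, 0.032, -0.002]
contact_force: [1.3, -0.4, 0.7]
width: 0.0454
gripper_force: 0.0
t 10.18 pos [0.5139 0.289  0.0685] yaw 3.66 w 0.0454 F [ 1.3 -0.4  0.7] grip 0.0
turn(deg) [0.07 0.19 0.06] shift before turn [  5.7 -12.5  63.5] after turn [  5.4 -12.4  63.5] mm
0.036 (array([ 485.8, -187.5]), 135.7, 136.1, 95.6)
0.048 (array([ 484.5, -185.9]), 134.5, 134.8, 95.6)
0.06 (array([ 483.1, -184.4]), 133.2, 133.6, 95.6)
```

View pics/a5.png

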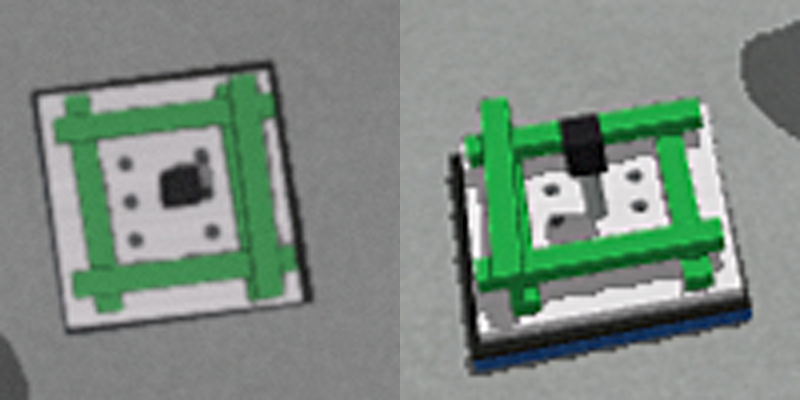

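The first bar lies on the right side (top crop ends at (241,77) and (266,297)), perhaps slightly outward. I measure it, and lower onto the second bar.

```bash

python3 -m pendant '[{"dx":0.0055,"dy":-0.0125,"dz":0.01,"rx":0,"ry":0,"rz":0,"hand":0.045},{"dx":0,"dy":0,"dz":0.02,"rx":0,"ry":0,"rz":0,"hand":0.045},{"dx":0,"dy":0,"dz":0,"rx":0,"ry":0,"rz":0,"hand":0.045},{"dx":0,"dy":0,"dz":0,"rx":0,"ry":0,"rz":0,"hand":0.045}]'
python3 - <<'E'
from h import *
import math
a=math.radians(3.6);plan(.5465-.028*math.cos(a),.3035-.028*math.sin(a),.005,3.6)
d=manip.get_image("top");s=115/400
def car(u,v,z,yaw=5.1,o=(.4835,-.186)):
    p=ray(d,(360+u*s,230+v*s),z)[0]-o;c,q=np.cos(np.radians(yaw)),np.sin(np.radians(yaw))
    return np.round([c*p[0]+q*p[1],-q*p[0]+c*p[1]],4)
print("bar ends",car(241,77,.06),car(266,297,.06))
print("plate corners",[car(*k,.024) for k in((36,97),(268,70),(304,295),(70,328))])
print("layer2 top bar ends",car(55,131,.048),car(274,103,.048),"near",car(75,285,.048),car(296,258,.048))
print("head",car(180,184,.094))
e=manip.get_image("scene")
cv2.imwrite("pics/a6.png",cv2.resize(e["frame"][150:280,370:500],(500,500),interpolation=2)[:,:,::-1])
E
```

```text
clock: 10.62
position: [0.5197, 0.3026, 0.0393]
ee_rot: [0.0, 0.999, 0.032, -0.0]
contact_force: [-1.1, 0.1, -0.3]
width: 0.0449
gripper_force: 0.0
t 10.62 pos [0.5197 0.3026 0.0393] yaw 3.66 w 0.0449 F [-1.1  0.1 -0.3] grip 0.0
turn(deg) [0.01 0.04 0.06] shift before turn [-1.2  0.8 34.3] after turn [-1.2  0.8 34.3] mm
bar ends [ 0.0664 -0.0476] [-0.068  -0.0456]
plate corners [array([0.0713, 0.0757]), array([ 0.0748, -0.0715]), array([-0.0672, -0.0755]), array([-0.0741,  0.0704])]
layer2 top bar ends [0.0455 0.0683] [ 0.0502 -0.0679] near [-0.0496  0.0665] [-0.0457 -0.0689]
head [0.0009 0.0023]
```

View pics/a6.png

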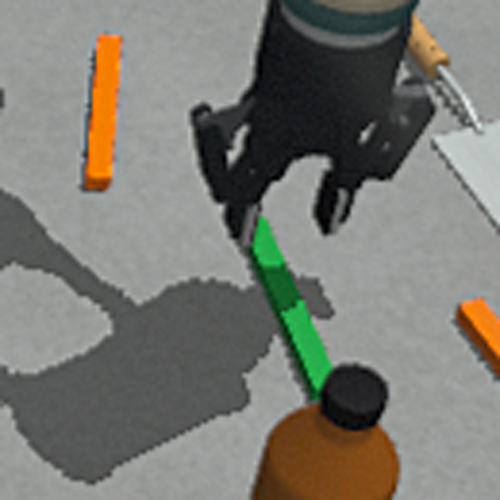

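The left fingertip is at (243,240), the right one at (332,230) and the bar's near end at (258,220). Allowing for about 17 mm of parallax at this height, the bar is centred. I grip and lift.

```bash

python3 -m pendant '[{"dx":-0.001,"dy":0.0005,"dz":0.012,"rx":0,"ry":0,"rz":0,"hand":0.045},{"dx":0,"dy":0,"dz":0.012,"rx":0,"ry":0,"rz":0,"hand":0.045},{"dx":0,"dy":0,"dz":0.0085,"rx":0,"ry":0,"rz":0,"hand":0.045},{"dx":0,"dy":0,"dz":0,"rx":0,"ry":0,"rz":0,"hand":0.045},{"dx":0,"dy":0,"dz":0,"rx":0,"ry":0,"rz":0,"hand":0.005},{"dx":0,"dy":0,"dz":0,"rx":0,"ry":0,"rz":0,"hand":0.005},{"dx":0,"dy":0,"dz":0,"rx":0,"ry":0,"rz":0,"hand":0.005},{"dx":0,"dy":0,"dz":0,"rx":0,"ry":0,"rz":0,"hand":0.005},{"dx":0,"dy":0,"dz":0,"rx":0,"ry":0,"rz":0,"hand":0.005},{"dx":0,"dy":0,"dz":0,"rx":0,"ry":0,"rz":0,"hand":0.005}]' 60
python3 -m pendant '[{"dx":0,"dy":0,"dz":-0.02,"rx":0,"ry":0,"rz":0,"hand":0.005},{"dx":0,"dy":0,"dz":-0.03,"rx":0,"ry":0,"rz":0,"hand":0.005},{"dx":0,"dy":0,"dz":-0.03,"rx":0,"ry":0,"rz":-1.3,"hand":0.005},{"dx":0,"dy":0,"dz":-0.03,"rx":0,"ry":0,"rz":0,"hand":0.005},{"dx":0,"dy":0,"dz":-0.02,"rx":0,"ry":0,"rz":0,"hand":0.005},{"dx":0,"dy":0,"dz":-0.01,"rx":0,"ry":0,"rz":0,"hand":0.005},{"dx":0,"dy":0,"dz":0,"rx":0,"ry":0,"rz":0,"hand":0.005},{"dx":0,"dy":0,"dz":0,"rx":0,"ry":0,"rz":0,"hand":0.005}]'
python3 -c "
from h import *
yaw=4.9;c,s=np.cos(np.radians(yaw)),np.sin(np.radians(yaw))
x,y=-.028,.048;plan(.4855+c*x-s*y,-.185+s*x+c*y,.14,yaw)"
```

```text
clock: 11.55
position: [0.5195, 0.302, 0.0078]
ee_rot: [-0.0, 0.999, 0.032, 0.001]
contact_force: [-0.9, 0.6, 5.7]
width: 0.013
gripper_force: 59.1
clock: 12.22
position: [0.5183, 0.3014, 0.1461]
ee_rot: [0.0, 0.999, 0.043, -0.0]
contact_force: [0.5, -0.4, -1.1]
width: 0.0131
gripper_force: 58.6
t 12.22 pos [0.5183 0.3014 0.1461] yaw 4.95 w 0.0131 F [ 0.5 -0.4 -1.1] grip 58.6
turn(deg) [0.02 0.04 0.05] shift before turn [-102.6  433.7    6.4] after turn [-102.3  433.8    6.1] mm
```

```bash

python3 -m pendant '[{"dx":-0.009,"dy":0.025,"dz":0,"rx":0,"ry":0,"rz":0,"hand":0.005},{"dx":-0.0085,"dy":0.038,"dz":0,"rx":0,"ry":0,"rz":0,"hand":0.005},{"dx":-0.0085,"dy":0.038,"dz":0,"rx":0,"ry":0,"rz":0,"hand":0.005},{"dx":-0.0085,"dy":0.038,"dz":0,"rx":0,"ry":0,"rz":0,"hand":0.005},{"dx":-0.0085,"dy":0.038,"dz":0,"rx":0,"ry":0,"rz":0,"hand":0.005},{"dx":-0.0085,"dy":0.038,"dz":0,"rx":0,"ry":0,"rz":0,"hand":0.005},{"dx":-0.0085,"dy":0.038,"dz":0,"rx":0,"ry":0,"rz":0,"hand":0.005},{"dx":-0.0085,"dy":0.038,"dz":0,"rx":0,"ry":0,"rz":0,"hand":0.005},{"dx":-0.0085,"dy":0.038,"dz":0,"rx":0,"ry":0,"rz":0,"hand":0.005},{"dx":-0.0085,"dy":0.038,"dz":0,"rx":0,"ry":0,"rz":0,"hand":0.005},{"dx":-0.0085,"dy":0.038,"dz":0,"rx":0,"ry":0,"rz":0,"hand":0.005},{"dx":-0.0085,"dy":0.028,"dz":0,"rx":0,"ry":0,"rz":0,"hand":0.005}]'
python3 -m pendant '[{"dx":0,"dy":0,"dz":0,"rx":0,"ry":0,"rz":0,"hand":0.005},{"dx":0,"dy":0,"dz":0,"rx":0,"ry":0,"rz":0,"hand":0.005},{"dx":0,"dy":0,"dz":0,"rx":0,"ry":0,"rz":0,"hand":0.005}]'
python3 -c "
from h import *
yaw=4.9;c,s=np.cos(np.radians(yaw)),np.sin(np.radians(yaw))
x,y=-.028,.048;plan(.4855+c*x-s*y,-.185+s*x+c*y,.0588,yaw)"
```

```text
clock: 13.22
position: [0.4524, -0.1409, 0.1447]
ee_rot: [-0.0, 0.999, 0.043, -0.002]
contact_force: [0.5, -0.4, 0.5]
width: 0.0129
gripper_force: 58.7
clock: 13.47
position: [0.4529, -0.1378, 0.1452]
ee_rot: [-0.001, 0.999, 0.043, -0.002]
contact_force: [0.5, 0.1, 0.5]
width: 0.0134
gripper_force: 58.7
t 13.47 pos [ 0.4529 -0.1378  0.1452] yaw 4.9 w 0.0134 F [0.5 0.1 0.5] grip 58.7
turn(deg) [-0.14  0.17  0.  ] shift before turn [ 0.7  2.1 86.4] after turn [ 0.4  1.8 86.4] mm
```

```bash

python3 -m pendant '[{"dx":0.0005,"dy":0.002,"dz":0.02,"rx":0,"ry":0,"rz":0,"hand":0.005},{"dx":0,"dy":0,"dz":0.02,"rx":0,"ry":0,"rz":0,"hand":0.005},{"dx":0,"dy":0,"dz":0.02,"rx":0,"ry":0,"rz":0,"hand":0.005},{"dx":0,"dy":0,"dz":0.012,"rx":0,"ry":0,"rz":0,"hand":0.005},{"dx":0,"dy":0,"dz":0.008,"rx":0,"ry":0,"rz":0,"hand":0.005},{"dx":0,"dy":0,"dz":0.005,"rx":0,"ry":0,"rz":0,"hand":0.005},{"dx":0,"dy":0,"dz":0,"rx":0,"ry":0,"rz":0,"hand":0.005},{"dx":0,"dy":0,"dz":0,"rx":0,"ry":0,"rz":0,"hand":0.005}]'
python3 -m pendant '[{"dx":0,"dy":0,"dz":0.002,"rx":0,"ry":0,"rz":0,"hand":0.005},{"dx":0,"dy":0,"dz":0.001,"rx":0,"ry":0,"rz":0,"hand":0.005},{"dx":0,"dy":0,"dz":0,"rx":0,"ry":0,"rz":0,"hand":0.005}]'
```

```text
clock: 14.13
position: [0.4551, -0.1401, 0.062]
ee_rot: [0.0, 0.999, 0.044, 0.0]
contact_force: [1.2, -0.3, -1.6]
width: 0.0135
gripper_force: 58.8
clock: 14.38
position: [0.4549, -0.1407, 0.0592]
ee_rot: [0.0, 0.999, 0.043, 0.0]
contact_force: [-0.6, -0.3, -1.1]
width: 0.0128
gripper_force: 58.8
```

```bash

python3 -m pendant '[{"dx":0,"dy":0,"dz":0.002,"rx":0,"ry":0,"rz":0,"hand":0.005},{"dx":0,"dy":0,"dz":0.001,"rx":0,"ry":0,"rz":0,"hand":0.005},{"dx":0,"dy":0,"dz":0,"rx":0,"ry":0,"rz":0,"hand":0.005}]'
python3 -m pendant '[{"dx":0,"dy":0,"dz":0.001,"rx":0,"ry":0,"rz":0,"hand":0.005},{"dx":0,"dy":0,"dz":0,"rx":0,"ry":0,"rz":0,"hand":0.005}]'
```

```text
clock: 14.63
position: [0.4548, -0.1407, 0.0559]
ee_rot: [0.0, 0.999, 0.043, 0.0]
contact_force: [0.9, 0.2, -0.5]
width: 0.0134
gripper_force: 58.8
clock: 14.8
position: [0.4548, -0.1407, 0.0558]
ee_rot: [0.0, 0.999, 0.043, 0.0]
contact_force: [-2.3, 0.3, 7.7]
width: 0.0133
gripper_force: 59.8
```

```bash

python3 -m pendant '[{"dx":0,"dy":0,"dz":0,"rx":0,"ry":0,"rz":0,"hand":0.026},{"dx":0,"dy":0,"dz":0,"rx":0,"ry":0,"rz":0,"hand":0.026},{"dx":0,"dy":0,"dz":0,"rx":0,"ry":0,"rz":0,"hand":0.026},{"dx":0,"dy":0,"dz":0,"rx":0,"ry":0,"rz":0,"hand":0.026},{"dx":0,"dy":0,"dz":-0.005,"rx":0,"ry":0,"rz":0,"hand":0.026},{"dx":0,"dy":0,"dz":-0.01,"rx":0,"ry":0,"rz":0,"hand":0.026},{"dx":0,"dy":0,"dz":-0.02,"rx":0,"ry":0,"rz":0,"hand":0.026},{"dx":0,"dy":0,"dz":-0.03,"rx":0,"ry":0,"rz":0,"hand":0.026},{"dx":0,"dy":0,"dz":-0.03,"rx":0,"ry":0,"rz":0,"hand":0.026},{"dx":0,"dy":0,"dz":-0.02,"rx":0,"ry":0,"rz":0,"hand":0.06}]'
python3 -m pendant '[{"dx":0,"dy":0,"dz":0,"rx":0,"ry":0,"rz":-7,"hand":0.06},{"dx":0,"dy":0,"dz":0,"rx":0,"ry":0,"rz":-7,"hand":0.06},{"dx":0,"dy":0,"dz":0,"rx":0,"ry":0,"rz":-7,"hand":0.06},{"dx":0,"dy":0,"dz":0,"rx":0,"ry":0,"rz":-7,"hand":0.06},{"dx":0,"dy":0,"dz":0,"rx":0,"ry":0,"rz":-7,"hand":0.06},{"dx":0,"dy":0,"dz":0,"rx":0,"ry":0,"rz":-7,"hand":0.06},{"dx":0,"dy":0,"dz":0,"rx":0,"ry":0,"rz":-7,"hand":0.06},{"dx":0,"dy":0,"dz":0,"rx":0,"ry":0,"rz":-7,"hand":0.06},{"dx":0,"dy":0,"dz":0,"rx":0,"ry":0,"rz":-7,"hand":0.06},{"dx":0,"dy":0,"dz":0,"rx":0,"ry":0,"rz":-7,"hand":0.06},{"dx":0,"dy":0,"dz":0,"rx":0,"ry":0,"rz":-7,"hand":0.06},{"dx":0,"dy":0,"dz":0,"rx":0,"ry":0,"rz":-7,"hand":0.06}]'
python3 -m pendant '[{"dx":0,"dy":0,"dz":0,"rx":0,"ry":0,"rz":-6,"hand":0.06},{"dx":0,"dy":0,"dz":0,"rx":0,"ry":0,"rz":0,"hand":0.06},{"dx":0,"dy":0,"dz":0,"rx":0,"ry":0,"rz":0,"hand":0.06}]'
python3 - <<'E'
from h import *
plan(.4855,-.185,.064,94.9)
e=manip.get_image("scene")["frame"];f=manip.get_image("top")["frame"]
im=np.hstack([cv2.resize(f[230:345,360:475],(400,400),interpolation=2),cv2.resize(e[140:270,160:290],(400,400),interpolation=2)])
cv2.imwrite("pics/a7.png",im[:,:,::-1])
E
```

```text
clock: 15.63
position: [0.4555, -0.1409, 0.1726]
ee_rot: [0.001, 0.999, 0.043, 0.001]
contact_force: [0.6, 0.3, -0.1]
width: 0.0367
gripper_force: 0.0
clock: 16.63
position: [0.4546, -0.1405, 0.17]
ee_rot: [0.0, 0.711, 0.703, -0.0]
contact_force: [-0.2, -0.9, -0.7]
width: 0.06
gripper_force: 0.0
clock: 16.88
position: [0.4546, -0.1405, 0.1699]
ee_rot: [0.0, 0.677, 0.736, -0.0]
contact_force: [-0.3, -0.1, -0.4]
width: 0.06
gripper_force: 0.0
t 16.88 pos [ 0.4546 -0.1405  0.1699] yaw 94.8 w 0.06 F [-0.3 -0.1 -0.4] grip 0.0
turn(deg) [ 0.   0.  -0.1] shift before turn [-46.9  27.  105.9] after turn [-47.   27.  105.9] mm
```

View pics/a7.png

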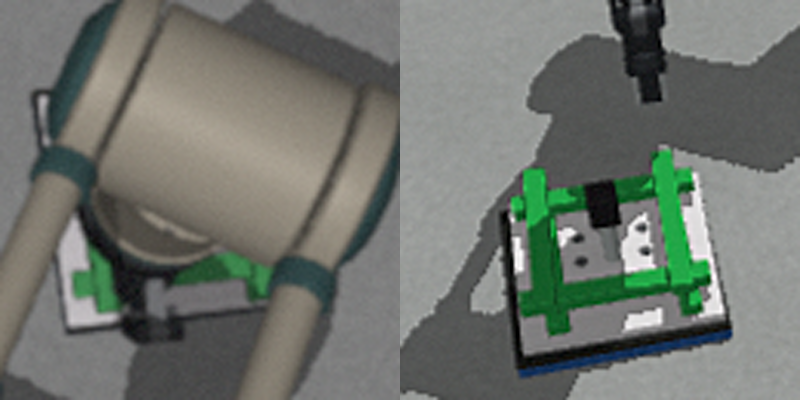

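Both third-layer bars lie in place, left at (680,220) and right at (540,245) in the scene crop, with the gripper turned 90° behind. Next is the head.

```bash

python3 -m pendant '[{"dx":-0.012,"dy":0.007,"dz":0,"rx":0,"ry":0,"rz":0,"hand":0.06},{"dx":-0.012,"dy":0.007,"dz":0,"rx":0,"ry":0,"rz":0,"hand":0.06},{"dx":-0.012,"dy":0.007,"dz":0,"rx":0,"ry":0,"rz":0,"hand":0.06},{"dx":-0.011,"dy":0.006,"dz":0,"rx":0,"ry":0,"rz":0,"hand":0.06},{"dx":0,"dy":0,"dz":0.015,"rx":0,"ry":0,"rz":0,"hand":0.06},{"dx":0,"dy":0,"dz":0.02,"rx":0,"ry":0,"rz":0,"hand":0.06},{"dx":0,"dy":0,"dz":0.02,"rx":0,"ry":0,"rz":0,"hand":0.06},{"dx":0,"dy":0,"dz":0,"rx":0,"ry":0,"rz":0,"hand":0.06},{"dx":0,"dy":0,"dz":0,"rx":0,"ry":0,"rz":0,"hand":0.06}]'
python3 - <<'E'
from h import *
plan(.4855,-.185,.062,94.9)
e=manip.get_image("scene")["frame"]
cv2.imwrite("pics/a8.png",cv2.resize(e[150:270,170:290],(600,600),interpolation=2)[:,:,::-1])
E
```

```text
clock: 17.73
position: [0.4855, -0.1856, 0.1139]
ee_rot: [-0.001, 0.676, 0.737, -0.0]
contact_force: [-0.0, -0.4, 0.1]
width: 0.06
gripper_force: 0.0
t 17.73 pos [ 0.4855 -0.1856  0.1139] yaw 94.9 w 0.06 F [-0.  -0.4  0.1] grip 0.0
turn(deg) [-0.13 -0.07  0.  ] shift before turn [ 0.6  0.2 51.9] after turn [ 0.6  0.1 51.9] mm
```

View pics/a8.png

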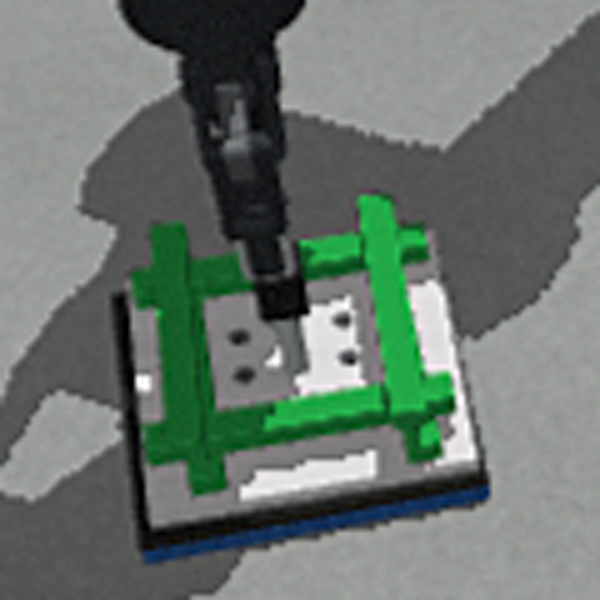

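The finger is centred over the head, and both third-layer bars sit on the second layer. I descend and grip.

```bash

python3 -m pendant '[{"dx":0.0005,"dy":0,"dz":0.015,"rx":0,"ry":0,"rz":0,"hand":0.06},{"dx":0,"dy":0,"dz":0.015,"rx":0,"ry":0,"rz":0,"hand":0.06},{"dx":0,"dy":0,"dz":0.012,"rx":0,"ry":0,"rz":0,"hand":0.06},{"dx":0,"dy":0,"dz":0.008,"rx":0,"ry":0,"rz":0,"hand":0.06},{"dx":0,"dy":0,"dz":0.002,"rx":0,"ry":0,"rz":0,"hand":0.06},{"dx":0,"dy":0,"dz":0,"rx":0,"ry":0,"rz":0,"hand":0.045},{"dx":0,"dy":0,"dz":0,"rx":0,"ry":0,"rz":0,"hand":0.04},{"dx":0,"dy":0,"dz":0,"rx":0,"ry":0,"rz":0,"hand":0.035},{"dx":0,"dy":0,"dz":0,"rx":0,"ry":0,"rz":0,"hand":0.03},{"dx":0,"dy":0,"dz":0,"rx":0,"ry":0,"rz":0,"hand":0.027},{"dx":0,"dy":0,"dz":0,"rx":0,"ry":0,"rz":0,"hand":0.024}]' 30
python3 -m pendant '[{"dx":0,"dy":0,"dz":0,"rx":0,"ry":0,"rz":0,"hand":0.022},{"dx":0,"dy":0,"dz":0,"rx":0,"ry":0,"rz":0,"hand":0.02},{"dx":0,"dy":0,"dz":0,"rx":0,"ry":0,"rz":0,"hand":0.018},{"dx":0,"dy":0,"dz":0,"rx":0,"ry":0,"rz":0,"hand":0.01},{"dx":0,"dy":0,"dz":0,"rx":0,"ry":0,"rz":0,"hand":0.01}]' 30
python3 -m pendant '[{"dx":0,"dy":0,"dz":0,"rx":0,"ry":0,"rz":0,"hand":0.01},{"dx":0,"dy":0,"dz":0,"rx":0,"ry":0,"rz":0,"hand":0.01},{"dx":0,"dy":0,"dz":0,"rx":0,"ry":0,"rz":0,"hand":0.01}]' 90
```

```text
clock: 18.7
position: [0.4864, -0.1847, 0.0634]
ee_rot: [0.001, 0.676, 0.737, 0.0]
contact_force: [1.2, 0.0, 0.4]
width: 0.024
gripper_force: 0.5
clock: 19.12
position: [0.4867, -0.1848, 0.0635]
ee_rot: [0.001, 0.676, 0.737, 0.001]
contact_force: [2.4, 1.4, 5.3]
width: 0.0217
gripper_force: 29.8
clock: 19.37
position: [0.4867, -0.1849, 0.0637]
ee_rot: [0.001, 0.676, 0.737, 0.0]
contact_force: [3.7, 1.2, 6.6]
width: 0.0206
gripper_force: 89.0
```

Gripped. Next a gentle lift of about 100 mm, ramped up and down.

```bash

python3 -m pendant '[{"dx":0,"dy":0,"dz":-0.001,"rx":0,"ry":0,"rz":0,"hand":0.01},{"dx":0,"dy":0,"dz":-0.002,"rx":0,"ry":0,"rz":0,"hand":0.01},{"dx":0,"dy":0,"dz":-0.003,"rx":0,"ry":0,"rz":0,"hand":0.01},{"dx":0,"dy":0,"dz":-0.004,"rx":0,"ry":0,"rz":0,"hand":0.01},{"dx":0,"dy":0,"dz":-0.004,"rx":0,"ry":0,"rz":0,"hand":0.01},{"dx":0,"dy":0,"dz":-0.004,"rx":0,"ry":0,"rz":0,"hand":0.01},{"dx":0,"dy":0,"dz":-0.003,"rx":0,"ry":0,"rz":0,"hand":0.01},{"dx":0,"dy":0,"dz":-0.002,"rx":0,"ry":0,"rz":0,"hand":0.01},{"dx":0,"dy":0,"dz":-0.001,"rx":0,"ry":0,"rz":0,"hand":0.01},{"dx":0,"dy":0,"dz":0,"rx":0,"ry":0,"rz":0,"hand":0.01},{"dx":0,"dy":0,"dz":0,"rx":0,"ry":0,"rz":0,"hand":0.01}]'
python3 - <<'E'
from h import *
s=manip.get_state();print(s["moment"].round(3))
e=manip.get_image("scene")["frame"]
cv2.imwrite("pics/a9.png",cv2.resize(e[150:270,170:290],(600,600),interpolation=2)[:,:,::-1])
E
```

```text
clock: 20.28
position: [0.4855, -0.1845, 0.0868]
ee_rot: [-0.0, 0.676, 0.737, -0.0]
contact_force: [-0.2, -0.4, -6.2]
width: 0.0205
gripper_force: 88.3
[-0.011 -0.009  0.059]
```

View pics/a9.png

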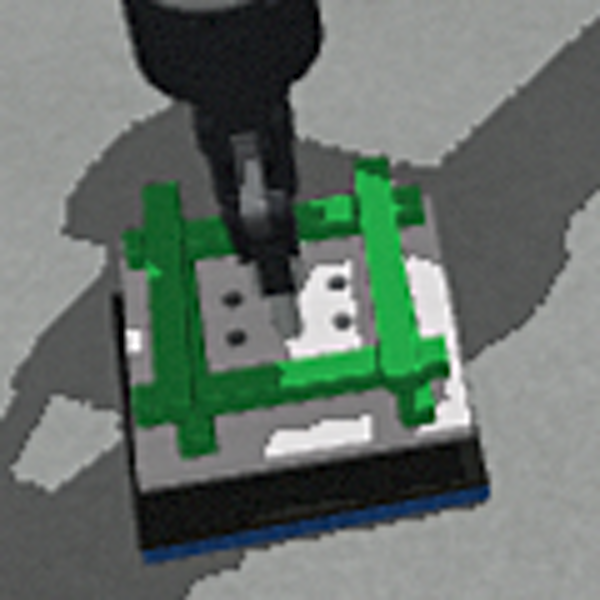

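It lifts level with all six bars in place, and the weight reads about 6.5 N. I continue another 78 mm.

```bash

python3 -m pendant '[{"dx":0,"dy":0,"dz":-0.002,"rx":0,"ry":0,"rz":0,"hand":0.01},{"dx":0,"dy":0,"dz":-0.004,"rx":0,"ry":0,"rz":0,"hand":0.01},{"dx":0,"dy":0,"dz":-0.005,"rx":0,"ry":0,"rz":0,"hand":0.01},{"dx":0,"dy":0,"dz":-0.006,"rx":0,"ry":0,"rz":0,"hand":0.01},{"dx":0,"dy":0,"dz":-0.006,"rx":0,"ry":0,"rz":0,"hand":0.01},{"dx":0,"dy":0,"dz":-0.006,"rx":0,"ry":0,"rz":0,"hand":0.01},{"dx":0,"dy":0,"dz":-0.006,"rx":0,"ry":0,"rz":0,"hand":0.01},{"dx":0,"dy":0,"dz":-0.006,"rx":0,"ry":0,"rz":0,"hand":0.01},{"dx":0,"dy":0,"dz":-0.006,"rx":0,"ry":0,"rz":0,"hand":0.01},{"dx":0,"dy":0,"dz":-0.006,"rx":0,"ry":0,"rz":0,"hand":0.01},{"dx":0,"dy":0,"dz":-0.006,"rx":0,"ry":0,"rz":0,"hand":0.01},{"dx":0,"dy":0,"dz":-0.006,"rx":0,"ry":0,"rz":0,"hand":0.01}]'
python3 -m pendant '[{"dx":0,"dy":0,"dz":-0.005,"rx":0,"ry":0,"rz":0,"hand":0.01},{"dx":0,"dy":0,"dz":-0.004,"rx":0,"ry":0,"rz":0,"hand":0.01},{"dx":0,"dy":0,"dz":-0.003,"rx":0,"ry":0,"rz":0,"hand":0.01},{"dx":0,"dy":0,"dz":-0.001,"rx":0,"ry":0,"rz":0,"hand":0.01},{"dx":0,"dy":0,"dz":0,"rx":0,"ry":0,"rz":0,"hand":0.01},{"dx":0,"dy":0,"dz":0,"rx":0,"ry":0,"rz":0,"hand":0.01},{"dx":0,"dy":0,"dz":0,"rx":0,"ry":0,"rz":0,"hand":0.01},{"dx":0,"dy":0,"dz":0,"rx":0,"ry":0,"rz":0,"hand":0.01},{"dx":0,"dy":0,"dz":0,"rx":0,"ry":0,"rz":0,"hand":0.01},{"dx":0,"dy":0,"dz":0,"rx":0,"ry":0,"rz":0,"hand":0.01}]'
python3 - <<'E'
from h import *
e=manip.get_image("scene");k=green(e)
# bars on carrier: green components in the carrier area
c=[q for q in cv2.findContours(k[100:270,150:300],0,1)[0] if cv2.contourArea(q)>30]
for q in c: print(cv2.contourArea(q),rect(ray(e,q[:,0]+[150,100],.15)))
print(manip.get_state()["qd"].round(3))
E
```

```text
clock: 21.33
position: [0.4855, -0.1845, 0.1524]
ee_rot: [0.0, 0.676, 0.737, -0.0]
contact_force: [-0.2, 0.3, -6.3]
width: 0.0209
gripper_force: 88.4
clock: 22.17
position: [0.4855, -0.1845, 0.1646]
ee_rot: [-0.0, 0.676, 0.737, -0.0]
contact_force: [0.4, 0.7, -6.9]
width: 0.021
gripper_force: 88.4
1440.0 (array([ 491.7, -184.6]), 134.1, 169.9, 4.4)
[ 0.001 -0.    -0.001  0.    -0.002 -0.004]
```

```bash
python3 -c "
from rig import manip
print(manip.sign_off())"
```

```text
the job is handed in; nothing more can be done
None
```

I handed the job in at about 22 s: both green bars were laid as the third layer and the carrier was held by its head about 10 cm above the stand, steady, with the arm level and all six bars in place at my last picture, 24 mm into the lift (after that I checked by numbers only); I viewed 12 pictures, two over the limit of 10.

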